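Open the starfish jar

ROBOT

A 7-joint arm with a two-finger parallel gripper is mounted at the origin on the work surface. World frame = base frame: x ahead of the robot, y to its left, z up, the work surface at z = 0. Lengths are in m, angles in rad, forces in N, time in s.
With the tool pointing down it reaches from about 0.4 to 0.875 m from the base axis. Payload 4.4 kg.
Tool frame: the origin (TCP) lies midway between the tips of the shut fingers; the grasp point (between the pads) lies 19 mm behind it; z points along the fingers, y is the line along which they close (so a half turn about z gives the same grasp; the last joint's range is limited). The gripper opens to 85 mm and grips with 20 to 120 N. Pads are 22 mm wide; open, the fingers measure 114 mm over their backs; the gripper's body (76 mm by 85 mm) begins 54 mm behind the grasp point. The pads swing forward as they close: fully open they stand 13 mm farther back than shut.
Start: joints at [-1.36, 0.628, 0.038, 1.517, -0.027, 0.996, -0.02], TCP at [0.178, 0.625, 0.231] pointing down, gripper open.
Joint ranges: [-3.06, 3.06], [-0.37, 2.12], [-1.25, 1.32], [0.18, 2.47], [-1.1, 4.24], [0.23, 1.98], [-2.94, 2.94]. Speed limits (rad/s): [2.57, 2.57, 3.14, 3.14, 3.14, 3.14, 3.14].

INTERFACE

Orientations are given as a unit quaternion [x, y, z, w].
In Python, from station import readout, camera, ticket gives the robot as it stands.
- The arm moves only by the tool servo_tool, never from a script. Its arguments are lists of equal length, an entry for each row: "offset": the shift along the tool's x, y, z as a fraction of full scale, a list of three; "yaw": the turn about the tool's z as a fraction of full scale. A call has 1 to 10 rows; each row is the pose to reach, as a shift and turn from the pose commanded when the call began, along the tool's axes at that moment; what a row does not reach only later rows make up. Full scale, the value 1, is 250 mm for a shift and 90 degrees for a turn. A row lasts 1/10 s, in which the tool goes at most 50 mm and 8.59 degrees, less where a joint would pass 70% of its speed; a pose out of reach is approached as far as the arm can. A call with a number of a shift or a turn outside -1 to 1 is refused whole. A call with a gripper value outside its range is refused whole. "hand" is the opening, from 0 (shut) to 1 (fully open), set as the call begins (left out, the last holds). The fingers move at their own pace and stop on an object; the grip force is fixed at half the most. Time passes only in rows, so rows that repeat a pose let the fingers close. It gives the time, the measured TCP pose, the force, the opening and the grip force at its end, in the units of the state.
- readout.get_obs(): the state, without advancing time (a new reading comes with each control period).
- camera(name): name is "scene" or "top" or "wrist"; returns a dict with "pixels" (384x512x3 uint8, red, green, blue), "range_z" (384x512 float32, m along the optical axis (not along the pixel's ray), 0 where there is no reading), "intrinsics" (3x3 intrinsics, pixels), "dist" ([k1, k2, p1, p2, k3] as OpenCV has them; the pictures are not rectified), "rvec" (rotation vector, rad) and "tvec" (3), from world to camera coordinates, as OpenCV has them. Camera axes: x right, y down, z forward; pixel columns grow to the right and rows downward; lengths in m; the calibration is good to about 2 mm. A picture is of the moment at which its call begins.
- ticket.job_done(): hands the job in; it is judged then, once.
The state is a dict: "t": time; "qpos": joint angles; "qd": joint speeds; "joint_efforts": joint torques, N m; "position": TCP position; "ee_rot": TCP orientation; "contact_force": force on the tool from outside, world axes, zero at the start; "torque": the same for the moment, N m; "finger_gap": finger opening in m; "finger_force": force on a finger pad.
Only numpy, scipy, OpenCV 4.12 (cv2) and the standard library are available. Lean on these libraries where they do the work, as an engineer would, in place of code of your own. Each camera call takes 0.05 s, during which the arm holds its last target. There are 200 camera calls.

TASK

Unscrew the white cap of the short, wide specimen jar (turn it anticlockwise as seen from above, taking a fresh grip as often as needed), lift it clear, and set it down top side up in the flat steel tray: put it down, do not drop it. Leave the two tall jars standing where they are.

Things in the scene. Friction and masses are not known exactly. Their poses are not given: they have to be found in the camera images.
- jar: The short, wide clear jar with a starfish in it, fixed in a heavy black holder (92 mm disc, 18 mm high); it cannot turn. Origin: centre of the holder's underside on the bench, z up. Jar 68 mm in diameter up to 80 mm above the origin, shoulder to 86 mm, collar 38 mm in diameter to 94 mm, then the threaded neck.
- cap: White round ribbed screw cap of the short jar, 50 mm in diameter, 36 mm high, 28 to 52 g. Origin: centre of its lower rim, z up through its top. A grey pointer on the top runs from the centre to the rim along +x. Screwed on, its origin is 96 mm above the jar's, on the same axis. It turns easily, gripped by its sides, and need not rise while turning.
- neck_top (a point): Top of the jar's threaded neck (39 mm in diameter), on its axis, 118 mm above the bench; axes as the jar's. Angle of the cap's x axis anticlockwise of the jar's, from above: 0 to 20 degrees at the start; held down by the thread up to about 110; free to lift straight up from 112 to 145 (best 128; a turn of 118 from any start will do); stopped at 150. Clear once 25 mm up.
- tray: Flat square stainless tray, fixed, 180 x 180 mm outside, walls 5 mm thick and 12 mm high, floor 5 mm thick. Origin: centre of its underside on the bench, x and y along its sides.
- tall_jar_a: Bystander: tall slim clear jar with a white cap (53 mm in diameter), 185 mm high, brown specimen, standing loose in a black holder (92 mm disc). Origin: centre of its underside.
- tall_jar_b: Bystander: tall slim clear jar with a white cap (53 mm in diameter), 170 mm high, cream shell, standing loose in a black holder (92 mm disc). Origin: centre of its underside.
Not all that is in view belongs to the job. Of the things that look like the cap, the largest one is meant.

How it is judged:
By the outcome, as a careful person would: the job done as asked, in the order asked, and still so for the second after the job is handed in, with the robot touching nothing.
It also fails if it takes over 48 s, if anything falls off the work surface, if the arm or the gripper's body presses on something with over 40 N, if the wrist force passes 120 N, or if a joint passes its speed limit or range.

## Working session

There is one attempt and no reset: what is moved stays moved. The work goes in short steps, Python scripts to look and compute and a tool call to move; the robot and the scene stay as the last step left them, time stands still between calls to the robot, and variables do not carry over. Pictures are saved under pics/ and viewed, at most 10 in all, crops included, and the job is handed in when it is done.

Besides the shell and the picture viewer there is one more tool, called as a command line: name --pt "numbers of a row" for each row, then --argument value for the rest. servo_tool: Moves the arm, as the interface text tells. Its arguments: {"type":"object","properties":{"offset":{"type":"array"},"yaw":{"type":"array"},"hand":{"type":"number"}},"required":["offset","yaw"]}

```bash
mkdir -p pics; cat > h.py <<'E'
import numpy as np, cv2, pickle
from station import readout, camera, ticket
def snap(n,f):
    c=camera(n); cv2.imwrite(f'pics/{f}.png',c['pixels'][:,:,::-1]); pickle.dump(c,open(f'pics/{f}.pkl','wb')); return c
def load(f): return pickle.load(open(f'pics/{f}.pkl','rb'))
def cloud(c):
    h,w=c['range_z'].shape; u,v=np.meshgrid(np.arange(w),np.arange(h))
    p=cv2.undistortPoints(np.stack([u,v],-1).reshape(-1,1,2).astype(float),c['intrinsics'],c['dist']).reshape(h,w,2)
    z=c['range_z']; P=np.dstack([p[...,0]*z,p[...,1]*z,z]); R=cv2.Rodrigues(np.array(c['rvec'],float))[0]
    return (P-np.array(c['tvec']).reshape(3))@R
def rayz(c,uv,z):
    p=cv2.undistortPoints(np.array(uv,float).reshape(-1,1,2),c['intrinsics'],c['dist']).reshape(-1,2)
    R=cv2.Rodrigues(np.array(c['rvec'],float))[0]; C=-R.T@np.array(c['tvec']).reshape(3)
    d=np.c_[p,np.ones(len(p))]@R; return C+d*((z-C[2])/d[:,2])[:,None]
E
python3 - <<'E'
from h import *
a=snap('scene','s0');b=snap('top','t0')
o=readout.get_obs();print(o['t'],o['position'],o['ee_rot'],o['finger_gap'])
E
```

```text
0.1 [0.17747629 0.62471821 0.23050147] [ 1.37970461e-01  9.90435977e-01 -8.46164332e-04 -1.03606621e-04] 0.08527578106164563
```

View pics/t0.png

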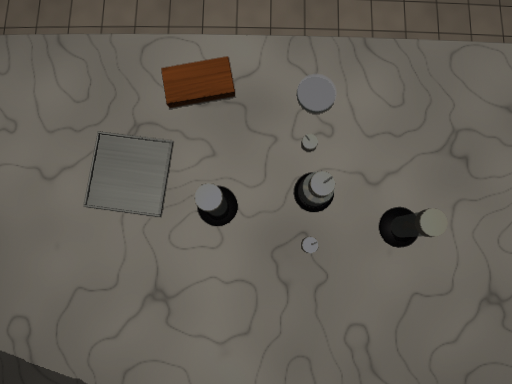

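View pics/s0.png

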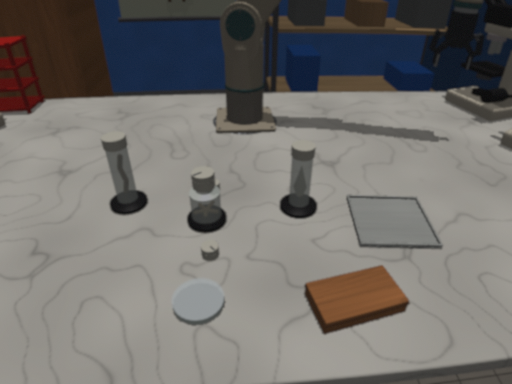

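The top view shows the short jar's cap at (322,184) with its pointer toward the upper right. The tray is at (130,174), and the tall jars are at (217,205) and (400,227). The scene view agrees.

```bash
python3 - <<'E'
from h import *
c=load('t0');W=cloud(c)
print('tray corners',rayz(c,[(98,133),(173,140),(161,216),(86,208)],.012).round(3).tolist())
print('bright',)
for n,(u,v),r,z in [('cap',(322,184),20,.132),('ta',(210,197),22,0),('tb',(432,222),22,0)]:
    S=W[v-r:v+r,u-r:u+r].reshape(-1,3); S=S[S[:,2]>.05]; zt=np.percentile(S[:,2],90); T=S[abs(S[:,2]-zt)<.006]
    print(n,zt,len(T),T.mean(0),(T.min(0)+T.max(0))/2,np.ptp(T,0))
print('holders',rayz(c,[(314,191),(217,205),(400,227)],.018).round(3).tolist())
print('ptr',rayz(c,[(322,184),(332,178)],.132).round(3).tolist())
print('cap ctr ray',rayz(c,[(322,184)],.132))
for (u,v) in [(130,174),(316,93),(198,81),(310,142),(310,244)]: print((u,v),W[v,u])
im=c['pixels'][:,:,::-1]
A=cv2.resize(im[155:225,280:360],None,fx=8,fy=8,interpolation=cv2.INTER_CUBIC)
cv2.imwrite('pics/c1.png',np.clip(A*1.5,0,255).astype('uint8')[:560])
E
```

```text
tray corners [[0.693, 0.39, 0.012], [0.678, 0.212, 0.012], [0.5, 0.231, 0.012], [0.516, 0.405, 0.012]]
bright
cap 0.13340871627002526 488 [ 0.56244034 -0.11424619  0.13220411] [ 0.56247918 -0.11428921  0.13189382] [0.04815052 0.0483253  0.00761194]
ta 0.17176155174524096 618 [0.52736684 0.10586338 0.17020899] [0.5274841  0.10628926 0.16990815] [0.05137412 0.051154   0.00810001]
tb 0.1866000003050289 652 [ 0.48461583 -0.31038464  0.18510636] [ 0.48485689 -0.31123347  0.18536042] [0.05175225 0.05270776 0.00910071]
holders [[0.562, -0.115, 0.018], [0.527, 0.104, 0.018], [0.483, -0.309, 0.018]]
ptr [[0.56, -0.114, 0.132], [0.573, -0.134, 0.132]]
cap ctr ray [[ 0.5603489  -0.11423462  0.132     ]]
(130, 174) [0.59712583 0.31011965 0.00542861]
(316, 93) [ 0.79754431 -0.12124643  0.01238865]
(198, 81) [0.81483402 0.15616755 0.0307975 ]
(310, 142) [ 0.67367841 -0.10451153  0.02746536]
(310, 244) [ 0.44272148 -0.10468118  0.02387423]
```

View pics/c1.png

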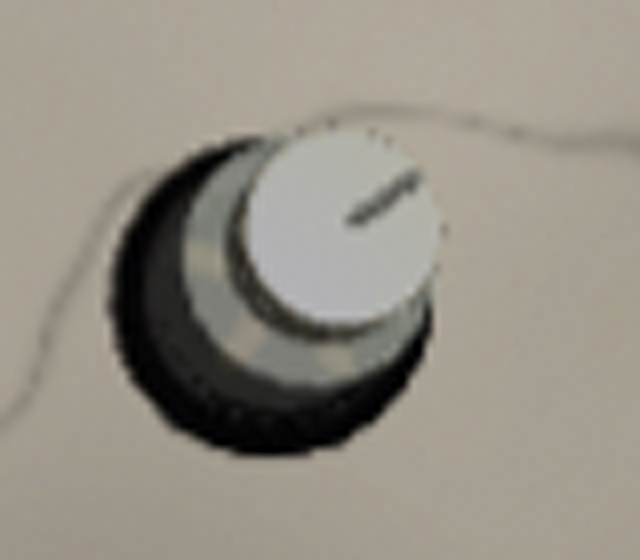

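The cap top is at (0.562, -0.114, 0.132), which agrees with the holder and the 50 mm diameter. The pointer sits at about -56°. The tray centre is about (0.597, 0.310). I'll approach in stages above the tall jars.

servo_tool --pt "-0.05 -0.05 0" --pt "-0.13 -0.14 0" --pt "-0.23 -0.245 0" --pt "-0.34 -0.36 0" --pt "-0.45 -0.475 0" --pt "-0.56 -0.59 0" --pt "-0.66 -0.7 0" --pt "-0.73 -0.77 0" --pt "-0.763 -0.808 0" --pt "-0.763 -0.808 0" --yaw '[0, 0, 0, 0, 0, 0, 0, 0, 0, 0]' --hand 1

```text
t: 1.1
position: [0.3065, 0.3775, 0.2313]
ee_rot: [0.139, 0.99, -0.0, -0.0]
contact_force: [-0.4, 2.0, 0.5]
finger_gap: 0.0855
finger_force: 0.0
```

servo_tool --pt "-0.05 -0.05 0" --pt "-0.13 -0.14 0" --pt "-0.23 -0.245 0" --pt "-0.34 -0.36 0" --pt "-0.45 -0.475 0" --pt "-0.56 -0.59 0" --pt "-0.66 -0.7 0" --pt "-0.73 -0.77 0" --pt "-0.763 -0.808 0" --pt "-0.763 -0.808 0" --yaw '[0, 0, 0, 0, 0, 0, 0, 0, 0, 0]'

```text
t: 2.1
position: [0.4348, 0.1325, 0.2312]
ee_rot: [0.138, 0.99, 0.0, 0.0]
contact_force: [-0.1, 0.1, 0.5]
finger_gap: 0.0854
finger_force: 0.0
```

servo_tool --pt "-0.05 -0.05 0" --pt "-0.13 -0.14 0" --pt "-0.23 -0.245 0" --pt "-0.34 -0.36 0" --pt "-0.45 -0.475 0" --pt "-0.56 -0.59 0" --pt "-0.66 -0.7 0" --pt "-0.73 -0.77 0" --pt "-0.763 -0.808 0" --pt "-0.763 -0.808 0" --yaw '[0.05, 0.13, 0.22, 0.31, 0.4, 0.48, 0.56, 0.64, 0.69, 0.7]'

```text
t: 3.1
position: [0.5633, -0.1151, 0.231]
ee_rot: [0.637, 0.771, -0.0, 0.001]
contact_force: [-0.1, 0.0, 0.2]
finger_gap: 0.0854
finger_force: 0.0
```

```bash
cat > d.py <<'E'
import sys
from h import *
from scipy.spatial.transform import Rotation as Ro
o=readout.get_obs();R=Ro.from_quat(o['ee_rot']).as_matrix()
print('t',o['t'],'pos',o['position'].round(4),'q7',o['qpos'][6].round(2),'yang',np.degrees(np.arctan2(R[1,1],R[0,1])).round(1),'z',R[:,2].round(3),'gap',o['finger_gap'],o['finger_force'],'F',np.round(o['contact_force'],1))
if len(sys.argv)>3:
    g=np.array([float(a) for a in sys.argv[1:4]]); print('offset',(R.T@(g-o['position'])/.25).round(4))
E
python3 d.py .5624 -.1143 .097
```

```text
t 3.1 pos [ 0.5633 -0.1151  0.231 ] q7 0.6 yang 10.9 z [ 0.    -0.001 -1.   ] gap 0.0854024715919908 0.0 F [-0.1  0.   0.2]
offset [ 0.0047 -0.0029  0.536 ]
```

servo_tool --pt "0 0 0" --pt "0 0 0.03" --pt "0 0 0.05" --pt "0 0 0.08" --pt "0 0 0.1" --pt "0 0 0.1" --pt "0 0 0.1" --pt "0 0 0.1" --pt "0 0 0.1" --pt "0 0 0.1" --yaw '[0.07, 0.16, 0.25, 0.34, 0.43, 0.52, 0.61, 0.7, 0.78, 0.85]'

```text
t: 4.1
position: [0.5624, -0.1114, 0.206]
ee_rot: [0.977, 0.212, -0.0, -0.001]
contact_force: [1.0, -1.0, 0.8]
finger_gap: 0.0856
finger_force: 0.0
```

servo_tool --pt "0 0 0" --pt "0 0 0" --yaw '[0.06, 0.1]'

```text
t: 4.3
position: [0.5624, -0.1114, 0.2059]
ee_rot: [0.991, 0.136, -0.0, -0.001]
contact_force: [0.2, 0.5, -0.2]
finger_gap: 0.0857
finger_force: 0.0
```

```bash
python3 d.py .5624 -.1143 .097; python3 - <<'E'
from h import *
c=snap('wrist','w0');W=cloud(c)
S=W.reshape(-1,3);S=S[(abs(S[:,2]-.132)<.006)&(np.hypot(S[:,0]-.562,S[:,1]+.114)<.035)];print(len(S),S.mean(0),(S.min(0)+S.max(0))/2,np.ptp(S,0))
E
```

```text
t 4.3 pos [ 0.5624 -0.1114  0.2059] q7 -0.57 yang -74.4 z [-0.001  0.002 -1.   ] gap 0.08566046135859962 0.0 F [ 0.2  0.5 -0.2]
offset [-0.0028  0.0121  0.4356]
2504 [ 0.56553612 -0.11326774  0.13124997] [ 0.56464359 -0.11355447  0.13008943] [0.04930295 0.04912909 0.00791959]
```

View pics/w0.png

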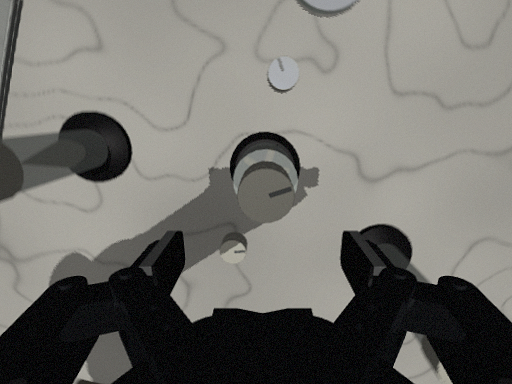

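The wrist view shows the cap at (265,192), midway between the fingers and clear of neighbours. Going down now.

servo_tool --pt "-0.001 0.005 0.05" --pt "-0.003 0.012 0.12" --pt "-0.003 0.012 0.2" --pt "-0.003 0.012 0.28" --pt "-0.003 0.012 0.34" --pt "-0.003 0.012 0.39" --pt "-0.003 0.012 0.42" --pt "-0.003 0.012 0.435" --pt "-0.003 0.012 0.435" --pt "-0.003 0.012 0.435" --yaw '[0, 0, 0, 0, 0, 0, 0, 0, 0, 0]'

```text
t: 5.35
position: [0.5629, -0.1174, 0.0981]
ee_rot: [0.991, 0.136, 0.0, 0.0]
contact_force: [-0.3, 0.3, 0.6]
finger_gap: 0.0853
finger_force: 0.0
```

```bash
python3 d.py .563 -.114 .097
```

```text
t 5.35 pos [ 0.5629 -0.1174  0.0981] q7 -0.45 yang -74.4 z [ 0.001 -0.    -1.   ] gap 0.0853424162219813 0.0 F [-0.3  0.3  0.6]
offset [ 0.0039 -0.013   0.0043]
```

servo_tool --pt "0.004 -0.012 0.004" --pt "0.004 -0.012 0.004" --pt "0.004 -0.012 0.004" --yaw '[0, 0, 0]'

```text
t: 5.65
position: [0.5629, -0.1137, 0.0968]
ee_rot: [0.991, 0.136, 0.0, -0.0]
contact_force: [-0.4, 0.0, -1.0]
finger_gap: 0.0854
finger_force: 0.0
```

```bash
python3 d.py .563 -.114 .097
```

```text
t 5.65 pos [ 0.5629 -0.1137  0.0968] q7 -0.45 yang -74.3 z [ 0.  0. -1.] gap 0.08536643381099424 0.0 F [-0.4  0.  -1. ]
offset [ 0.0002  0.0013 -0.0009]
```

servo_tool --pt "0 0 0" --pt "0 0 0" --pt "0 0 0" --pt "0 0 0" --pt "0 0 0" --pt "0 0 0" --pt "0 0 0" --pt "0 0 0" --yaw '[0, 0, 0, 0, 0, 0, 0, 0]' --hand 0

```text
t: 6.45
position: [0.5628, -0.1141, 0.0969]
ee_rot: [0.991, 0.136, 0.0, 0.0]
contact_force: [-0.9, -0.4, 4.9]
finger_gap: 0.0484
finger_force: 61.7
```

servo_tool --pt "0 0 0" --pt "0 0 0" --pt "0 0 0" --pt "0 0 0" --pt "0 0 0" --pt "0 0 0" --pt "0 0 0" --pt "0 0 0" --pt "0 0 0" --pt "0 0 0" --yaw '[-0.04, -0.1, -0.17, -0.24, -0.32, -0.4, -0.48, -0.56, -0.62, -0.66]'

```text
t: 7.45
position: [0.5633, -0.1139, 0.0969]
ee_rot: [0.792, 0.61, 0.001, 0.0]
contact_force: [0.9, 0.4, 4.3]
finger_gap: 0.0485
finger_force: 61.8
```

servo_tool --pt "0 0 0" --pt "0 0 0" --pt "0 0 0" --pt "0 0 0" --pt "0 0 0" --pt "0 0 0" --pt "0 0 0" --pt "0 0 0" --pt "0 0 0" --pt "0 0 0" --yaw '[-0.06, -0.14, -0.22, -0.3, -0.38, -0.46, -0.54, -0.61, -0.66, -0.66]'

```text
t: 8.45
position: [0.5632, -0.1141, 0.0969]
ee_rot: [0.387, 0.922, 0.0, 0.001]
contact_force: [0.2, 0.2, 4.4]
finger_gap: 0.0484
finger_force: 61.8
```

```bash
python3 d.py .563 -.114 .097;python3 - <<'E'
from h import *
c=snap('top','t1');im=c['pixels'][:,:,::-1];w=snap('wrist','w1')['pixels'][:,:,::-1]
A=cv2.resize(im[150:220,280:360],(448,392),interpolation=cv2.INTER_CUBIC)
B=cv2.resize(w[160:350,160:360],(352,334));B=np.vstack([B,np.zeros((58,352,3),'uint8')])
cv2.imwrite('pics/c2.png',np.clip(np.hstack([A,B])*1.5,0,255).astype('uint8'))
E
```

```text
t 8.45 pos [ 0.5632 -0.1141  0.0969] q7 1.06 yang 44.4 z [ 0.001  0.    -1.   ] gap 0.048427089726644675 61.76850622461643 F [0.2 0.2 4.4]
offset [ 0.0009 -0.0002 -0.0004]
```

View pics/c2.png

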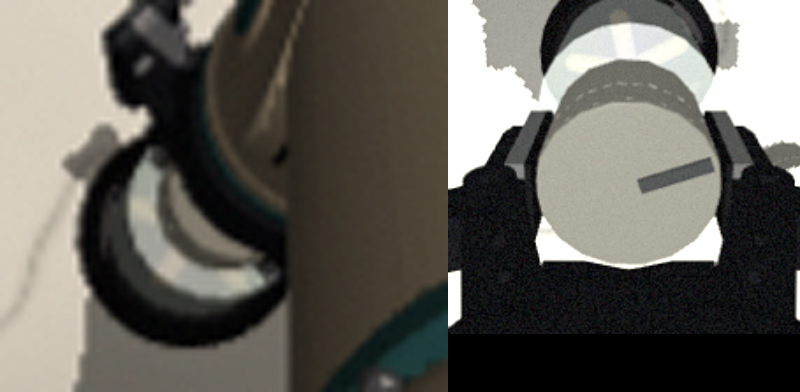

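In the wrist crop the pointer keeps the same angle to the fingers as before the turn, so the cap followed through about 119°. I'll start with a gentle lift and watch the force.

servo_tool --pt "0 0 -0.005" --pt "0 0 -0.01" --pt "0 0 -0.015" --pt "0 0 -0.02" --pt "0 0 -0.02" --yaw '[0, 0, 0, 0, 0]'

```text
t: 9.05
position: [0.5626, -0.114, 0.1016]
ee_rot: [0.387, 0.922, -0.0, -0.0]
contact_force: [-0.5, 0.1, -0.7]
finger_gap: 0.0484
finger_force: 61.9
```

servo_tool --pt "0 0 -0.02" --pt "0 0 -0.05" --pt "0 0 -0.09" --pt "0 0 -0.14" --pt "0 0 -0.22" --pt "0 0 -0.32" --pt "0 0 -0.43" --pt "0 0 -0.54" --pt "0 0 -0.61" --pt "0 0 -0.64" --yaw '[0, 0, 0, 0, 0, 0, 0, 0, 0, 0]'

```text
t: 10.05
position: [0.5637, -0.1142, 0.2646]
ee_rot: [0.387, 0.922, 0.001, 0.002]
contact_force: [-0.1, 0.2, -0.7]
finger_gap: 0.0489
finger_force: 62.1
```

```bash
python3 d.py .5967 .31 .25;python3 - <<'E'
from h import *
c=snap('scene','s1');im=c['pixels'][:,:,::-1]
cv2.imwrite('pics/c3.png',cv2.resize(im[60:260,80:460],(760,400)))
E
```

```text
t 10.05 pos [ 0.5637 -0.1142  0.2646] q7 1.02 yang 44.4 z [ 0.004 -0.001 -1.   ] gap 0.04888927487861493 62.08788212563377 F [-0.1  0.2 -0.7]
offset [1.1193 1.2822 0.058 ]
```

View pics/c3.png

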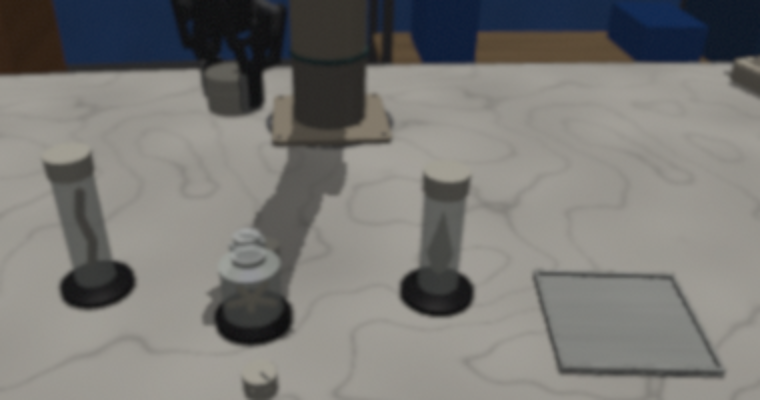

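The cap is off in the gripper, and the jar's neck is bare at (250,258) in the crop. Next I'll carry it to the tray above the tall jars.

servo_tool --pt "0.03 0.034 0" --pt "0.08 0.092 0" --pt "0.15 0.172 0" --pt "0.22 0.252 0" --pt "0.3 0.343 0" --pt "0.38 0.435 0" --pt "0.45 0.515 0" --pt "0.51 0.584 0" --pt "0.55 0.63 0" --pt "0.56 0.641 0" --yaw '[0, 0, 0, 0, 0, 0, 0, 0, 0, 0]'

```text
t: 11.1
position: [0.5783, 0.1011, 0.2604]
ee_rot: [0.385, 0.923, -0.0, -0.001]
contact_force: [0.3, 0.0, -1.0]
finger_gap: 0.0486
finger_force: 62.1
```

servo_tool --pt "0.03 0.034 0" --pt "0.08 0.092 0" --pt "0.15 0.172 0" --pt "0.22 0.252 0" --pt "0.3 0.343 0" --pt "0.38 0.435 0" --pt "0.45 0.515 0" --pt "0.51 0.584 0" --pt "0.55 0.63 0" --pt "0.56 0.641 0" --yaw '[0, 0, 0, 0, 0, 0, 0, 0, 0, 0]'

```text
t: 12.1
position: [0.5952, 0.3119, 0.2611]
ee_rot: [0.387, 0.922, 0.0, -0.0]
contact_force: [-1.1, -0.0, 0.4]
finger_gap: 0.0484
finger_force: 62.1
```

```bash
python3 d.py .5967 .31 .006
```

```text
t 12.1 pos [0.5952 0.3119 0.2611] q7 0.33 yang 44.5 z [-0.001  0.    -1.   ] gap 0.048420253379780974 62.090362751623616 F [-1.1 -0.   0.4]
offset [-1.0500e-02 -9.0000e-04  1.0203e+00]
```

servo_tool --pt "0 0 0.05" --pt "0 0 0.15" --pt "0 0 0.28" --pt "0 0 0.42" --pt "0 0 0.56" --pt "0 0 0.69" --pt "0 0 0.8" --pt "0 0 0.89" --pt "0 0 0.95" --pt "0 0 0.97" --yaw '[0, 0, 0, 0, 0, 0, 0, 0, 0, 0]'

```text
t: 13.1
position: [0.5946, 0.308, 0.017]
ee_rot: [0.388, 0.922, -0.002, -0.001]
contact_force: [-1.1, 0.9, -0.8]
finger_gap: 0.0485
finger_force: 62.1
```

servo_tool --pt "0 0 0" --pt "0 0 0.006" --pt "0 0 0.014" --pt "0 0 0.02" --pt "0 0 0.026" --pt "0 0 0.028" --pt "0 0 0.028" --yaw '[0, 0, 0, 0, 0, 0, 0]'

```text
t: 13.8
position: [0.5954, 0.3104, 0.012]
ee_rot: [0.387, 0.922, -0.0, -0.0]
contact_force: [1.0, 0.6, -1.0]
finger_gap: 0.0488
finger_force: 62.1
```

servo_tool --pt "0 0 0.004" --pt "0 0 0.008" --pt "0 0 0.012" --pt "0 0 0.015" --pt "0 0 0.015" --pt "0 0 0.015" --yaw '[0, 0, 0, 0, 0, 0]'

```text
t: 14.4
position: [0.5955, 0.3103, 0.0083]
ee_rot: [0.387, 0.922, -0.0, -0.0]
contact_force: [0.1, 0.3, 0.2]
finger_gap: 0.0486
finger_force: 62.1
```

servo_tool --pt "0 0 0.003" --pt "0 0 0.006" --pt "0 0 0.006" --yaw '[0, 0, 0]'

```text
t: 14.7
position: [0.5954, 0.3103, 0.0067]
ee_rot: [0.387, 0.922, -0.0, -0.0]
contact_force: [0.7, -0.6, -0.8]
finger_gap: 0.0488
finger_force: 62.1
```

servo_tool --pt "0 0 0.003" --pt "0 0 0.005" --pt "0 0 0.005" --yaw '[0, 0, 0]'

```text
t: 15.0
position: [0.5955, 0.3104, 0.0059]
ee_rot: [0.387, 0.922, 0.0, -0.0]
contact_force: [-1.8, -0.1, 4.1]
finger_gap: 0.0485
finger_force: 62.4
```

```bash
python3 d.py
```

```text
t 15.0 pos [0.5955 0.3104 0.0059] q7 0.36 yang 44.4 z [ 0.  0. -1.] gap 0.048539623775969994 62.43038264277857 F [-1.8 -0.1  4.1]
```

Contact at 4 N, at the expected height. I'll open the hand and then rise straight up.

servo_tool --pt "0 0 0" --pt "0 0 0" --pt "0 0 0" --pt "0 0 0" --pt "0 0 0" --pt "0 0 0" --pt "0 0 0" --pt "0 0 0" --yaw '[0, 0, 0, 0, 0, 0, 0, 0]' --hand 1

```text
t: 15.8
position: [0.5955, 0.3103, 0.0055]
ee_rot: [0.387, 0.922, 0.0, -0.0]
contact_force: [-0.5, -0.1, 0.4]
finger_gap: 0.0852
finger_force: 0.0
```

servo_tool --pt "0 0 -0.02" --pt "0 0 -0.06" --pt "0 0 -0.12" --pt "0 0 -0.2" --pt "0 0 -0.3" --pt "0 0 -0.42" --pt "0 0 -0.54" --pt "0 0 -0.64" --pt "0 0 -0.7" --pt "0 0 -0.7" --yaw '[0, 0, 0, 0, 0, 0, 0, 0, 0, 0]'

```text
t: 16.8
position: [0.597, 0.3111, 0.1839]
ee_rot: [0.387, 0.922, 0.002, 0.002]
contact_force: [0.1, -0.4, -1.3]
finger_gap: 0.0852
finger_force: 0.0
```

```bash
python3 d.py;python3 - <<'E'
from h import *
c=snap('scene','s2')
w=snap('wrist','w2');W=cloud(w).reshape(-1,3);S=W[(abs(W[:,2]-.041)<.008)&(np.hypot(W[:,0]-.595,W[:,1]-.31)<.05)];print(len(S),S.mean(0),np.ptp(S,0))
cv2.imwrite('pics/c4.png',np.hstack([cv2.resize(x['pixels'][:,:,::-1],(400,300)) for x in (c,w)]))
E
```

```text
t 16.8 pos [0.597  0.3111 0.1839] q7 0.34 yang 44.4 z [ 0.005  0.003 -1.   ] gap 0.08517012611760585 0.0 F [ 0.1 -0.4 -1.3]
1562 [0.5942208  0.31235168 0.0401359 ] [0.04959007 0.04885422 0.00928183]
```

View pics/c4.png

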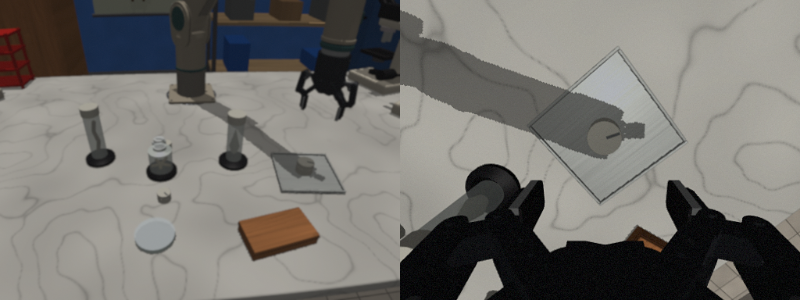

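The cap stands top up in the middle of the tray, at (605,138) in the picture with its top at 0.040 m. Both tall jars are still standing and the gripper is clear.

```bash
python3 -c "
from station import ticket
print(ticket.job_done())"
```

```text
the job is handed in; nothing more can be done
None
```

The cap is unscrewed and set down top side up in the middle of the tray, both tall jars are still standing, and the job was handed in at about 17 s with the gripper clear.

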